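Wedge a rocking tool chest steady

ROBOT

A 7-joint arm with a two-finger parallel gripper is mounted at the origin on the work surface. World frame = base frame: x ahead of the robot, y to its left, z up, the work surface at z = 0. Lengths are in m, angles in rad, forces in N, time in s.
With the tool pointing down it reaches from about 0.35 to 0.775 m from the base axis. Payload 3.1 kg.
Tool frame: the origin (TCP) lies between the finger pads; the fingertips stand 11 mm ahead of it and the grasp point (between the pads) lies 8 mm behind it; z points along the fingers, y is the line along which they close (so a half turn about z gives the same grasp; the last joint's range is limited). The gripper opens to 85 mm and grips with 20 to 120 N. Pads are 22 mm wide; open, the fingers measure 114 mm over their backs; the gripper's body (76 mm by 85 mm) begins 54 mm behind the grasp point. The pads swing forward as they close: fully open they stand 13 mm farther back than shut.
Start: joints at [1.138, 0.311, 0.014, 1.512, -0.004, 1.319, -0.027], TCP at [0.21, -0.509, 0.242] pointing down, gripper open.
Joint ranges: [-2.7, 2.7], [-0.3, 1.91], [-1.27, 1.3], [0.12, 2.57], [-1.44, 4.58], [0.2, 2.03], [-3.05, 3.05]. Speed limits (rad/s): [2.79, 2.79, 3.14, 3.14, 3.14, 3.14, 3.14].

INTERFACE

Orientations are given as a unit quaternion [w, x, y, z].
In Python, from plant import * gives the robot as it stands.
- The arm moves only by the tool move_arm, never from a script. Its argument "plan" is a list of rows, each an object of numbers: "tx", "ty", "tz": the shift along the tool's x, y, z in mm; "rx", "ry", "rz": the turn, a rotation vector about the tool's x, y, z in rad. In form: [{"tx": .., "ty": .., "tz": .., "rx": .., "ry": .., "rz": ..}, ...]. A call has 1 to 8 rows; each row is the pose to reach, as a shift and turn from the pose commanded when the call began, along the tool's axes at that moment; what a row does not reach only later rows make up. A row lasts 1/12 s, in which the tool goes at most 41.7 mm and 7.16 degrees, less where a joint would pass 70% of its speed; a pose out of reach is approached as far as the arm can. A call with a gripper value outside its range is refused whole. "grip" is the gripper's target within -1 to 1 (fully open at 1, half-way at 0, shut at -1), set as the call begins (left out, the last holds). The fingers move at their own pace and stop on an object; "newtons" is the grip in N (left out, the last holds). Time passes only in rows, so rows that repeat a pose let the fingers close. It gives the time, the measured TCP pose, the force, the opening and the grip force at its end, in the units of the state.
- get_state(): the state, without advancing time (a new reading comes with each control period).
- snapshot(name): name is "scene" or "top" or "wrist"; returns a dict with "color" (400x640x3 uint8, red, green, blue), "fx", "fy", "cx", "cy" (pixels), "k1" (the pictures are not rectified: a ray, as slopes to the right and down, at radius r is drawn at 1 + k1 r^2 times it, then the intrinsics apply), "cam_to_world" (4x4, takes a point from camera to world coordinates). Camera axes: x right, y up, looking along -z (the intrinsics and any distortion apply to the point x, -y, -z); pixel columns grow to the right and rows downward; lengths in m; the calibration is good to about 2 mm. A picture is of the moment at which its call begins. There is no depth.
- finish_job(): hands the job in; it is judged then, once.
The state is a dict: "time": time; "joint_positions": joint angles; "dq": joint speeds; "joint_torque": joint torques, N m; "ee_pos": TCP position; "ee_rot": TCP orientation; "ft_force": force on the tool from outside, world axes, zero at the start; "torque": the same for the moment, N m; "opening": finger opening in m; "gripper_force": force on a finger pad.
Only numpy, scipy, OpenCV 4.12 (cv2) and the standard library are available. Lean on these libraries where they do the work, as an engineer would, in place of code of your own. Each camera call takes 0.05 s, during which the arm holds its last target. There are 200 camera calls.

TASK

The red tool chest rocks because the foot at its drawer-front corner beside the wedge, under the yellow dot, is too short to reach the bench. With the fingertips only, lifting and pinching nothing, push the wooden wedge along the bench, thin end first, under that short foot until it is snug and the chest no longer rocks, without shoving the chest along or disturbing the other things. Then leave the wedge and press firmly down with the fingertips on top of the chest, on the yellow dot right above that foot, to feel that it stays level, and finish while still holding that press.

Things in the scene. Friction and masses are not known exactly. Their poses are not given: they have to be found in the camera images.
- chest: red two-drawer steel chest, about 5 kg, 240 (x) x 180 (y) x 110 mm (z), loose on domed 24 mm feet, underside 16 mm above the bench. Origin: centre of its footprint at bench level, z up, drawer fronts to +x. It stands level on three feet; the short one, at the +x -y corner, ends 5 to 9 mm above the bench (varies, not reported), so 2 to 3 N pressed above it rock that corner down by that much
- foot_spot (a point): point fixed in the chest on the short foot's axis (x = 98, y = -68 mm from the chest's origin), at the level of the other feet's undersides, so at bench height when the chest is level; 22 mm inside the chest's +x and -y sides. Axes as the chest's
- corner_top (a point): point on the flat top of the chest straight above the short foot, 110 mm above foot_spot; marked by a yellow dot of 24 mm; the place to press
- wedge: loose pale wooden wedge, 90 g, flat on the bench outside the chest's -y side, thin end roughly towards the short foot. 130 mm long (x), 44 mm wide (y); 24 mm thick at the upright heel face (x = -65 mm), sloping evenly to 2 mm at the thin end (x = +65). Origin: centre of the underside, z up. Slides with under 1 N; once the foot bears on it the push rises steeply. Stays where it is left
- socket: a steel socket, 26 mm across, 38 mm tall, standing on the bench beside the wedge; a bystander, leave it where it is. Origin on its underside
- wrench: a steel wrench lying on the bench on the other side of the wedge; a bystander, leave it where it is. Origin on its underside
- spraycan: a spray can, 60 mm across, 190 mm tall; a bystander, leave it where it is. Origin on its underside
- oil: an oil bottle, 68 mm across, 170 mm tall; a bystander, leave it where it is. Origin on its underside
- screwdriver: an orange-handled screwdriver lying on the bench; a bystander, leave it where it is. Origin on its underside
- hammer: a hammer lying on the bench; a bystander, leave it where it is. Origin on its underside
- tray: a black tray of bolts, 130 x 90 x 28 mm, on the bench; a bystander, leave it where it is. Origin on its underside
There are look-alikes about, which are no part of the job. Leave any blue or turquoise look-alike of the wedge alone.

How it is judged:
On the way:
1. the wedge is pushed under the short foot (foot axis over the wedge) and lies flat, before the chest is pressed (x of foot_spot in the frame of wedge between -0.06 and 0.06 m and y of foot_spot in the frame of wedge between -0.023 and 0.023 m and contact force between the fingers and chest below 0.5 N), for 0.2 s.
At the end, for the whole second after the job is handed in: Foot axis within 60 mm lengthwise, 23 mm sideways of the wedge's centre; wedge bears over 1.5 N. Fingers press the chest over 4 N within 40 mm of the point above that foot; it stays level within 0.014 rad, at rest, within 30 mm of its start. Fingers off the wedge (x of foot_spot in the frame of wedge between -0.06 and 0.06 m and y of foot_spot in the frame of wedge between -0.023 and 0.023 m and angle between chest's own z axis and vertical below 0.014 rad and contact force between the fingers and chest above 4 N and horizontal distance between the grasp point and corner_top below 0.04 m and contact force between wedge and chest above 1.5 N and contact force between the fingers and wedge below 0.3 N and linear speed of chest below 0.01 m/s and distance of chest from where it was at the start of the episode below 0.03 m); the arm keeps its last pose, push and grip.
It fails at once if the wedge is lifted or tipped up (more than 10 mm or 0.3 rad) (height (world z) of wedge above 0.01 m or angle between wedge's own z axis and vertical above 0.3 rad).
It fails at once if the chest is lifted (15 mm), or shoved more than 30 mm (height (world z) of chest above 0.015 m or distance of chest from where it was at the start of the episode above 0.03 m).
It fails at once if a bystander is moved more than 20 mm (distance of any of socket, wrench, spraycan, oil, screwdriver, hammer, tray from where it was at the start of the episode above 0.02 m).
It also fails if it takes over 51 s, if anything falls off the work surface, if the arm or the gripper's body presses on something with over 40 N, if the wrist force passes 120 N, or if a joint passes its speed limit or range.

## Working session

There is one attempt and no reset: what is moved stays moved. The work goes in short steps, Python scripts to look and compute and a tool call to move; the robot and the scene stay as the last step left them, time stands still between calls to the robot, and variables do not carry over. Pictures are saved under pics/ and viewed, at most 10 in all, crops included, and the job is handed in when it is done.

Besides the shell and the picture viewer there is one more tool, called as a command line: name --argument value ..., lists and objects as JSON in quotes. move_arm: Moves the arm, as the interface text tells. Its arguments: {"type":"object","properties":{"plan":{"type":"array","items":{"type":"object","properties":{"tx":{"type":"number"},"ty":{"type":"number"},"tz":{"type":"number"},"rx":{"type":"number"},"ry":{"type":"number"},"rz":{"type":"number"}}}},"grip":{"type":"number"},"newtons":{"type":"number"}},"required":["plan"]}

```bash
ls; mkdir -p pics
cat > h.py <<'E'
from plant import *
import numpy as np, cv2
def shot(n,name):
    s=snapshot(n); cv2.imwrite(f"pics/{name}.png",s["color"][:,:,::-1]); np.save(f"pics/{name}.npy",s,allow_pickle=True); return s
def load(name): return np.load(f"pics/{name}.npy",allow_pickle=True).item()
def px2w(s,u,v,z):
    K=np.array([[s["fx"],0,s["cx"]],[0,s["fy"],s["cy"]],[0,0,1.]])
    p=cv2.undistortPoints(np.array([[[u,v]]],float),K,np.array([s["k1"],0,0,0.]))[0,0]
    T=np.array(s["cam_to_world"]); d=T[:3,:3]@np.array([p[0],-p[1],-1]); o=T[:3,3]
    return o+d*(z-o[2])/d[2]
E
python3 - <<'E'
from h import *
for n in ("top","scene","wrist"): shot(n,n+"0")
s=get_state(); print(s["time"],s["ee_pos"],s["ee_rot"],s["ft_force"],s["opening"])
E
```

```text
pics
0.15 [ 0.20930585 -0.50803955  0.24146864] [-8.76662441e-04  9.80963618e-01  1.94189508e-01 -2.14666776e-04] [ 0.75949089  0.35355317 -0.56884321] 0.08537498429267776
```

View pics/top0.png

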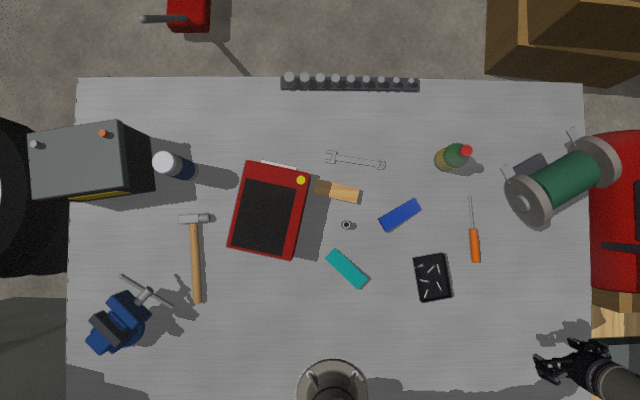

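View pics/scene0.png

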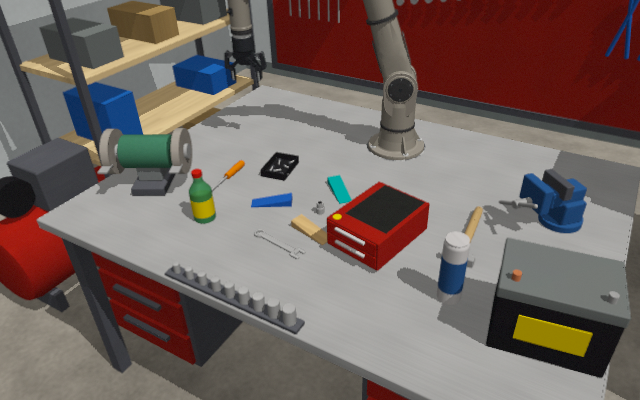

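The top view shows the dot at (300,180), the wedge from about (313,187) to its heel at (361,197), the socket at (347,225) and the wrench at (355,159). Next I'll zoom in.

Run:
```python
from h import *
s=load("top0"); c=s["color"][140:270,220:420,::-1]
cv2.imwrite("pics/c1.png",cv2.resize(c,None,fx=4,fy=4,interpolation=cv2.INTER_CUBIC))
T=np.array(s["cam_to_world"]);print(T.round(3),s["fx"])
```

```text
[[ 0.004  0.998 -0.061  0.518]
 [-1.     0.005  0.014  0.044]
 [ 0.015  0.061  0.998  1.076]
 [ 0.     0.     0.     1.   ]] 361.3180058929346
```

View pics/c1.png

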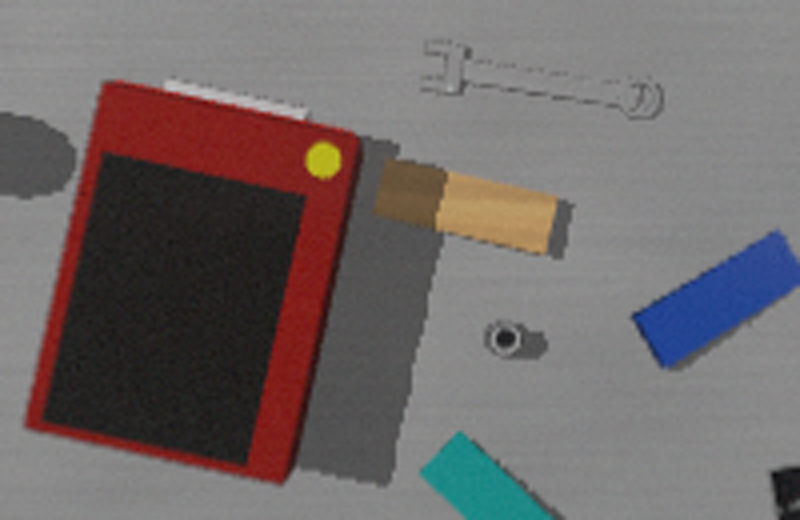

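The crop gives these (u,v) points:
- Wedge thin end: (387,158) and (374,213)
- Wedge heel: (559,198) and (547,254)
- Dot: (323,160)
- Chest top corners: (103,80), (360,135), (290,485), (27,430)

Run:
```python
from h import *
s=load("top0")
f=lambda u,v,z: px2w(s,220+(u+.5)/4-.5,140+(v+.5)/4-.5,z)[:2]
P={"dot":(323,160,.11),"t1":(387,158,.002),"t2":(374,213,.002),"h1":(559,198,.024),"h2":(547,254,.024),"FL":(103,80,.11),"FR":(360,135,.11),"RR":(290,485,.11),"RL":(27,430,.11),"sock":(504,338,.038),"wr":(450,70,.005),"wr2":(640,98,.005)}
W={k:f(*v) for k,v in P.items()}
for k in W: print(k,(W[k]*1000).round(1))
a=W["FR"]-W["FL"]; print("chest -y dir",np.degrees(np.arctan2(a[1],a[0])),np.linalg.norm(a),np.linalg.norm(W["FR"]-W["RR"]))
t=(W["t1"]+W["t2"])/2;h=(W["h1"]+W["h2"])/2;d=t-h;L=np.linalg.norm(d);print("wedge ctr",(t+h)/2,"yaw",np.degrees(np.arctan2(d[1],d[0])),L,"widths",np.linalg.norm(W["t1"]-W["t2"]),np.linalg.norm(W["h1"]-W["h2"]))
d/=L; r=W["dot"]-(t+h)/2; print("foot in wedge frame",r@d, r@[-d[1],d[0]])
print(get_state()["joint_positions"])
```

```text
dot [618.3  92.5]
t1 [631.3  50.2]
t2 [590.1  59.6]
h1 [600.4 -75.9]
h2 [559.3 -67. ]
FL [671.7 241.2]
FR [635.3  67.8]
RR [401.8 112.8]
RL [437.1 288. ]
sock [498.3 -34.6]
wr [697.4   3.4]
wr2 [ 677.4 -139.1]
chest -y dir -101.84783103598654 0.1771921968855289 0.23780993751189933
wedge ctr [ 0.59529064 -0.00827046] yaw 76.26638341360595 0.13010737479191692 widths 0.042273538211595685 0.041977549956618856
foot in wedge frame 0.10339549398020051 0.0015519929629416729
[ 1.13833233  0.31154147  0.01398992  1.51269423 -0.00439693  1.31919273
 -0.02718258]
```

move_arm --plan '[{"tx": 38, "ty": -17, "rz": -0.12}, {"tx": 75, "ty": -35, "rz": -0.24}, {"tx": 113, "ty": -52, "rz": -0.36}, {"tx": 150, "ty": -70, "rz": -0.48}, {"tx": 188, "ty": -87, "rz": -0.6}, {"tx": 226, "ty": -105, "rz": -0.72}, {"tx": 263, "ty": -122, "rz": -0.84}, {"tx": 300, "ty": -140, "rz": -0.94}]' --grip -1

```text
invalid input
```

move_arm --plan '[{"tx": 38, "ty": -17, "tz": 0, "rx": 0, "ry": 0, "rz": -0.12}, {"tx": 75, "ty": -35, "tz": 0, "rx": 0, "ry": 0, "rz": -0.24}, {"tx": 113, "ty": -52, "tz": 0, "rx": 0, "ry": 0, "rz": -0.36}, {"tx": 150, "ty": -70, "tz": 0, "rx": 0, "ry": 0, "rz": -0.48}, {"tx": 188, "ty": -87, "tz": 0, "rx": 0, "ry": 0, "rz": -0.6}, {"tx": 226, "ty": -105, "tz": 0, "rx": 0, "ry": 0, "rz": -0.72}, {"tx": 263, "ty": -122, "tz": 0, "rx": 0, "ry": 0, "rz": -0.84}, {"tx": 300, "ty": -140, "tz": 0, "rx": 0, "ry": 0, "rz": -0.94}]' --grip -1

```text
time: 0.82
ee_pos: [0.4344, -0.2631, 0.2422]
ee_rot: [0.0, 0.785, 0.62, -0.0]
ft_force: [0.6, -0.0, -0.4]
opening: -0.0004
gripper_force: 0.0
```

move_arm --plan '[{"tx": 34, "ty": 19, "tz": 0, "rx": 0, "ry": 0, "rz": 0}, {"tx": 69, "ty": 38, "tz": 0, "rx": 0, "ry": 0, "rz": 0}, {"tx": 103, "ty": 58, "tz": 0, "rx": 0, "ry": 0, "rz": 0}, {"tx": 138, "ty": 77, "tz": 0, "rx": 0, "ry": 0, "rz": 0}, {"tx": 172, "ty": 96, "tz": 0, "rx": 0, "ry": 0, "rz": 0}, {"tx": 172, "ty": 96, "tz": 40, "rx": 0, "ry": 0, "rz": 0}, {"tx": 172, "ty": 96, "tz": 80, "rx": 0, "ry": 0, "rz": 0}, {"tx": 172, "ty": 96, "tz": 80, "rx": 0, "ry": 0, "rz": 0}]'

```text
time: 1.48
ee_pos: [0.561, -0.1189, 0.1533]
ee_rot: [-0.007, 0.786, 0.618, -0.006]
ft_force: [-2.6, 0.3, -1.7]
opening: -0.0002
gripper_force: 0.0
```

Run:
```python
from h import *
shot("wrist","w1"); s=get_state(); print(s["time"],s["ee_pos"],s["ee_rot"],s["ft_force"])
```

```text
1.5333 [ 0.56318835 -0.12023702  0.15726685] [-0.00466708  0.78649056  0.61756851 -0.00446546] [-1.0003937  -0.12338922 -0.0661694 ]
```

View pics/w1.png

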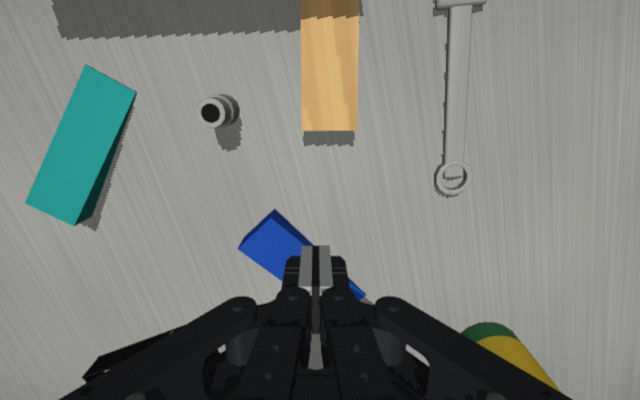

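The wrist view shows the heel top edge at row 131 (columns 303 and 354), well aligned. A corner of the blue look-alike is at (275,209), close to where I descend, so I'll check the clearance.

Run:
```python
from h import *
s=load("w1"); f=lambda u,v,z: px2w(s,u,v,z)[:2]
h1=f(354,131,.024);h2=f(303,131,.024);l1=f(359,16,.012);l2=f(301.5,16,.012)
print(h1,h2,"heel ang",np.degrees(np.arctan2(*(h1-h2)[::-1])),"edges",[np.degrees(np.arctan2(*(a-b)[::-1])) for a,b in((l1,h1),(l2,h2))])
print("blue",f(275,209,.012),f(238,248,.012),f(365,296,.012))
s=get_state();print(s["ee_pos"])
```

```text
[ 0.60106582 -0.07824381] [ 0.56175932 -0.0688894 ] heel ang -13.38659634510214 edges [np.float64(75.32281056516287), np.float64(77.00738025522492)]
blue [ 0.51921627 -0.13158287] [ 0.47455127 -0.16143084] [ 0.5808521  -0.24004785]
[ 0.56318835 -0.12023702  0.15726685]
```

move_arm --plan '[{"tx": 0, "ty": 2, "tz": 35, "rx": 0, "ry": 0, "rz": 0}, {"tx": 0, "ty": 2, "tz": 70, "rx": 0, "ry": 0, "rz": 0}, {"tx": 0, "ty": 2, "tz": 100, "rx": 0, "ry": 0, "rz": 0}, {"tx": 0, "ty": 2, "tz": 125, "rx": 0, "ry": 0, "rz": 0}, {"tx": 0, "ty": 2, "tz": 138, "rx": 0, "ry": 0, "rz": 0}, {"tx": 0, "ty": 2, "tz": 143, "rx": 0, "ry": 0, "rz": 0}, {"tx": 0, "ty": 2, "tz": 143, "rx": 0, "ry": 0, "rz": 0}, {"tx": 0, "ty": 2, "tz": 143, "rx": 0, "ry": 0, "rz": 0}]'

```text
time: 2.2
ee_pos: [0.5716, -0.1219, 0.0215]
ee_rot: [0.002, 0.787, 0.617, 0.001]
ft_force: [0.3, 1.0, -0.2]
opening: 0.0001
gripper_force: 0.0
```

move_arm --plan '[{"tx": 10, "ty": 0, "tz": 0, "rx": 0, "ry": 0, "rz": 0}, {"tx": 20, "ty": 0, "tz": 0, "rx": 0, "ry": 0, "rz": 0}, {"tx": 28, "ty": 0, "tz": 0, "rx": 0, "ry": 0, "rz": 0}, {"tx": 34, "ty": 0, "tz": 0, "rx": 0, "ry": 0, "rz": 0}, {"tx": 40, "ty": 0, "tz": 0, "rx": 0, "ry": 0, "rz": 0}, {"tx": 45, "ty": 0, "tz": 0, "rx": 0, "ry": 0, "rz": 0}, {"tx": 50, "ty": 0, "tz": 0, "rx": 0, "ry": 0, "rz": 0}, {"tx": 55, "ty": 0, "tz": 0, "rx": 0, "ry": 0, "rz": 0}]'

```text
time: 2.87
ee_pos: [0.5827, -0.0679, 0.0193]
ee_rot: [0.0, 0.787, 0.617, -0.0]
ft_force: [-0.4, -1.1, 1.1]
opening: -0.0
gripper_force: 0.6
```

move_arm --plan '[{"tx": 5, "ty": 0, "tz": 0, "rx": 0, "ry": 0, "rz": 0}, {"tx": 10, "ty": 0, "tz": 0, "rx": 0, "ry": 0, "rz": 0}, {"tx": 15, "ty": 0, "tz": 0, "rx": 0, "ry": 0, "rz": 0}, {"tx": 20, "ty": 0, "tz": 0, "rx": 0, "ry": 0, "rz": 0}, {"tx": 24, "ty": 0, "tz": 0, "rx": 0, "ry": 0, "rz": 0}, {"tx": 28, "ty": 0, "tz": 0, "rx": 0, "ry": 0, "rz": 0}, {"tx": 30, "ty": 0, "tz": 0, "rx": 0, "ry": 0, "rz": 0}, {"tx": 30, "ty": 0, "tz": 0, "rx": 0, "ry": 0, "rz": 0}]'

```text
time: 3.53
ee_pos: [0.59, -0.0372, 0.0192]
ee_rot: [-0.0, 0.786, 0.618, 0.0]
ft_force: [0.0, 0.0, 0.2]
opening: 0.0001
gripper_force: 0.0
```

Run:
```python
from h import *
s=shot("wrist","w2");t=shot("top","t2");print(get_state()["ft_force"],get_state()["ee_pos"])
a=s["color"][:,:,::-1]; b=cv2.resize(t["color"][140:270,220:420,::-1],None,fx=3.2,fy=3.2,interpolation=cv2.INTER_CUBIC)
im=np.vstack([cv2.resize(a,None,fx=.45,fy=.45),np.zeros((4,288,3),np.uint8)])
o=np.zeros((416,640+290,3),np.uint8);o[:,:640]=b;o[:184,640:928]=im
cv2.imwrite("pics/m2.png",cv2.resize(o,None,fx=.86,fy=.86))
```

```text
[-0.14074902 -0.43148427  0.61251497] [ 0.58977318 -0.03788497  0.0191535 ]
```

View pics/m2.png

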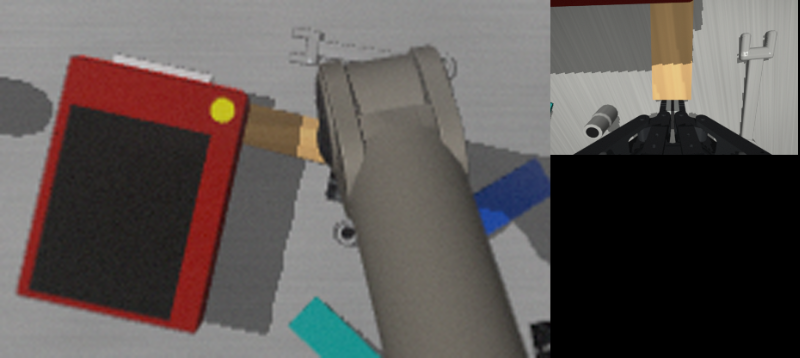

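The wedge is entering under the chest straight, with its heel centred on the fingertips, and the socket, wrench and chest haven't moved. I'll go slower from here.

move_arm --plan '[{"tx": 3, "ty": 0, "tz": 0, "rx": 0, "ry": 0, "rz": 0}, {"tx": 5, "ty": 0, "tz": 0, "rx": 0, "ry": 0, "rz": 0}, {"tx": 7, "ty": 0, "tz": 0, "rx": 0, "ry": 0, "rz": 0}, {"tx": 9, "ty": 0, "tz": 0, "rx": 0, "ry": 0, "rz": 0}, {"tx": 11, "ty": 0, "tz": 0, "rx": 0, "ry": 0, "rz": 0}, {"tx": 12, "ty": 0, "tz": 0, "rx": 0, "ry": 0, "rz": 0}]'

```text
time: 4.13
ee_pos: [0.5918, -0.0316, 0.0192]
ee_rot: [0.002, 0.787, 0.616, -0.003]
ft_force: [-2.0, -7.4, 2.5]
opening: -0.0002
gripper_force: 4.3
```

move_arm --plan '[{"tx": 2, "ty": 0, "tz": 0, "rx": 0, "ry": 0, "rz": 0}, {"tx": 4, "ty": 0, "tz": 0, "rx": 0, "ry": 0, "rz": 0}, {"tx": 6, "ty": 0, "tz": 0, "rx": 0, "ry": 0, "rz": 0}]'

```text
time: 4.38
ee_pos: [0.5925, -0.0302, 0.0192]
ee_rot: [0.003, 0.788, 0.615, -0.005]
ft_force: [-3.7, -14.1, 5.4]
opening: -0.0002
gripper_force: 7.1
```

The push force rose to 14 N, with the foot about 49 mm along the wedge, which fits a 5 mm gap, so it's snug. I'll back off and check.

move_arm --plan '[{"tx": -6, "ty": 0, "tz": 0, "rx": 0, "ry": 0, "rz": 0}, {"tx": -14, "ty": 0, "tz": 0, "rx": 0, "ry": 0, "rz": 0}, {"tx": -26, "ty": 0, "tz": 0, "rx": 0, "ry": 0, "rz": 0}, {"tx": -40, "ty": 0, "tz": 0, "rx": 0, "ry": 0, "rz": 0}, {"tx": -55, "ty": 0, "tz": 0, "rx": 0, "ry": 0, "rz": 0}, {"tx": -60, "ty": 0, "tz": -20, "rx": 0, "ry": 0, "rz": 0}, {"tx": -60, "ty": 0, "tz": -50, "rx": 0, "ry": 0, "rz": 0}, {"tx": -60, "ty": 0, "tz": -80, "rx": 0, "ry": 0, "rz": 0}]'

```text
time: 5.05
ee_pos: [0.5783, -0.0809, 0.099]
ee_rot: [-0.001, 0.787, 0.617, -0.001]
ft_force: [1.3, -0.4, 1.2]
opening: 0.0001
gripper_force: 0.0
```

Run:
```python
from h import *
t0=load("top0");t=shot("top","t3");w=shot("wrist","w3");print(get_state()["ft_force"],get_state()["ee_pos"],get_state()["time"])
def dot(s):
    c=s["color"].astype(int); m=(c[...,0]>130)&(c[...,1]>130)&(c[...,2]<90); m[:150]=0;m[210:]=0;m[:,:270]=0;m[:,330:]=0
    v,u=np.nonzero(m); return px2w(s,u.mean(),v.mean(),.11)
print(dot(t0),dot(t))
a=w["color"][:,:,::-1]; b=cv2.resize(t["color"][140:270,220:420,::-1],None,fx=2,fy=2)
cv2.imwrite("pics/m3.png",np.vstack([a[:300],np.hstack([b,np.zeros((260,240,3),np.uint8)])]))
```

```text
[1.24170414 0.38717031 1.00653539] [ 0.58417128 -0.07998407  0.10503516] 5.15
[0.61836761 0.09250046 0.11      ] [0.61701527 0.09142114 0.11      ]
```

View pics/m3.png

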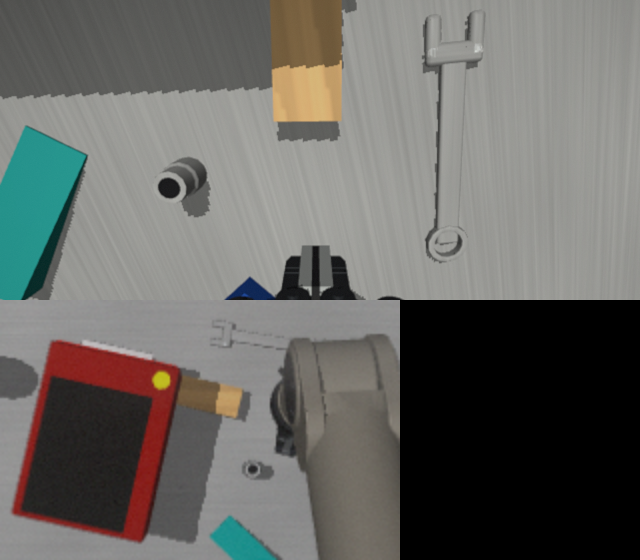

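The wedge is flat with its heel at row 121 (columns 274 to 340), and the chest dot has moved only about 1.5 mm. I'll check the foot's position in the wedge frame.

Run:
```python
from h import *
s=load("w3"); f=lambda u,v,z: px2w(s,u,v,z)[:2]
h1=f(340.5,121,.024);h2=f(273.5,121,.024);h=(h1+h2)/2;n=(h2-h1)/np.linalg.norm(h1-h2);d=np.array([n[1],-n[0]])
p=np.array([.617,.0915]);print(h1,h2,d,np.degrees(np.arctan2(d[1],d[0])),"foot",(p-h)@d-.065,(p-h)@n)
s=get_state();q=s["ee_pos"];print(q)
```

```text
[ 0.61600007 -0.025315  ] [ 0.57402911 -0.01501456] [0.23834557 0.97118041] 76.21108508737308 foot 0.04868677156724198 0.00526300727429771
[ 0.58417128 -0.07998407  0.10503516]
```

move_arm --plan '[{"tx": 0, "ty": 0, "tz": -32, "rx": 0, "ry": 0, "rz": 0}, {"tx": 0, "ty": 0, "tz": -64, "rx": 0, "ry": 0, "rz": 0}, {"tx": 35, "ty": -1, "tz": -70, "rx": 0, "ry": 0, "rz": 0}, {"tx": 70, "ty": -2, "tz": -70, "rx": 0, "ry": 0, "rz": 0}, {"tx": 105, "ty": -3, "tz": -70, "rx": 0, "ry": 0, "rz": 0}, {"tx": 140, "ty": -4, "tz": -70, "rx": 0, "ry": 0, "rz": 0}, {"tx": 165, "ty": -4, "tz": -70, "rx": 0, "ry": 0, "rz": 0}, {"tx": 174, "ty": -4, "tz": -70, "rx": 0, "ry": 0, "rz": 0}]'

```text
time: 5.82
ee_pos: [0.6167, 0.0973, 0.1689]
ee_rot: [-0.002, 0.784, 0.62, 0.001]
ft_force: [-0.3, 0.9, -0.4]
opening: -0.0001
gripper_force: 0.0
```

move_arm --plan '[{"tx": 0, "ty": 0, "tz": 12, "rx": 0, "ry": 0, "rz": 0}, {"tx": 0, "ty": 0, "tz": 24, "rx": 0, "ry": 0, "rz": 0}, {"tx": 0, "ty": 0, "tz": 34, "rx": 0, "ry": 0, "rz": 0}, {"tx": 0, "ty": 0, "tz": 40, "rx": 0, "ry": 0, "rz": 0}, {"tx": 0, "ty": 0, "tz": 44, "rx": 0, "ry": 0, "rz": 0}, {"tx": 0, "ty": 0, "tz": 44, "rx": 0, "ry": 0, "rz": 0}]'

```text
time: 6.32
ee_pos: [0.6164, 0.0887, 0.1235]
ee_rot: [-0.0, 0.787, 0.617, -0.002]
ft_force: [0.0, -0.3, -0.1]
opening: 0.0002
gripper_force: 0.0
```

move_arm --plan '[{"tx": 0, "ty": 0, "tz": 2, "rx": 0, "ry": 0, "rz": 0}, {"tx": 0, "ty": 0, "tz": 4, "rx": 0, "ry": 0, "rz": 0}, {"tx": 0, "ty": 0, "tz": 6, "rx": 0, "ry": 0, "rz": 0}, {"tx": 0, "ty": 0, "tz": 8, "rx": 0, "ry": 0, "rz": 0}]'

```text
time: 6.65
ee_pos: [0.618, 0.0906, 0.1203]
ee_rot: [0.001, 0.787, 0.617, 0.001]
ft_force: [-5.2, -2.1, 18.1]
opening: -0.0
gripper_force: 9.4
```

move_arm --plan '[{"tx": 0, "ty": 0, "tz": 0, "rx": 0, "ry": 0, "rz": 0}, {"tx": 0, "ty": 0, "tz": 0, "rx": 0, "ry": 0, "rz": 0}, {"tx": 0, "ty": 0, "tz": 0, "rx": 0, "ry": 0, "rz": 0}, {"tx": 0, "ty": 0, "tz": 0, "rx": 0, "ry": 0, "rz": 0}, {"tx": 0, "ty": 0, "tz": 0, "rx": 0, "ry": 0, "rz": 0}, {"tx": 0, "ty": 0, "tz": 0, "rx": 0, "ry": 0, "rz": 0}]'

```text
time: 7.15
ee_pos: [0.6179, 0.0906, 0.1204]
ee_rot: [0.001, 0.787, 0.617, 0.001]
ft_force: [-3.8, -0.9, 9.4]
opening: 0.0004
gripper_force: 5.2
```

Run:
```python
from h import *
w=shot("wrist","w4");t=shot("scene","s4");s=get_state();print(s["ft_force"],s["ee_pos"],s["time"])
cv2.imwrite("pics/m4.png",np.hstack([cv2.resize(w["color"][:,:,::-1],(480,300)),cv2.resize(t["color"][150:300,250:450,::-1],(320,240))[:300] if 0 else cv2.resize(t["color"][160:285,280:430,::-1],(320,300))]))
```

```text
[-4.10458544 -2.02669072 10.13958126] [0.61796696 0.09061164 0.1204442 ] 7.25
```

View pics/m4.png

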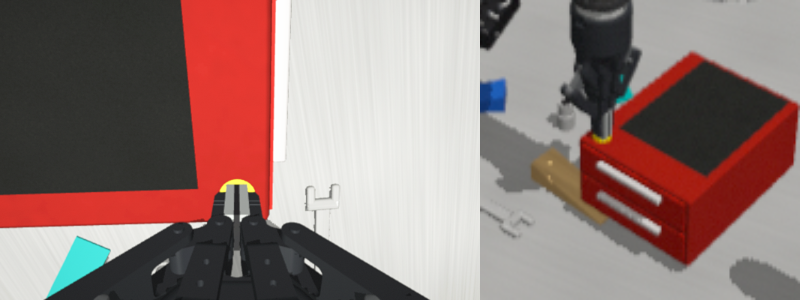

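The tips are on the dot, the chest isn't dipping (z stays at 0.1204), and the wedge is in place. The press has eased to about 10 N, so I'll add a little for margin and confirm it holds.

move_arm --plan '[{"tx": 0, "ty": 0, "tz": 1, "rx": 0, "ry": 0, "rz": 0}, {"tx": 0, "ty": 0, "tz": 2, "rx": 0, "ry": 0, "rz": 0}, {"tx": 0, "ty": 0, "tz": 2, "rx": 0, "ry": 0, "rz": 0}, {"tx": 0, "ty": 0, "tz": 2, "rx": 0, "ry": 0, "rz": 0}, {"tx": 0, "ty": 0, "tz": 2, "rx": 0, "ry": 0, "rz": 0}, {"tx": 0, "ty": 0, "tz": 2, "rx": 0, "ry": 0, "rz": 0}, {"tx": 0, "ty": 0, "tz": 2, "rx": 0, "ry": 0, "rz": 0}, {"tx": 0, "ty": 0, "tz": 2, "rx": 0, "ry": 0, "rz": 0}]'

```text
time: 7.92
ee_pos: [0.6181, 0.0906, 0.1203]
ee_rot: [0.002, 0.787, 0.617, 0.001]
ft_force: [-6.1, -2.0, 16.6]
opening: -0.0
gripper_force: 8.8
```

move_arm --plan '[{"tx": 0, "ty": 0, "tz": 0, "rx": 0, "ry": 0, "rz": 0}, {"tx": 0, "ty": 0, "tz": 0, "rx": 0, "ry": 0, "rz": 0}, {"tx": 0, "ty": 0, "tz": 0, "rx": 0, "ry": 0, "rz": 0}, {"tx": 0, "ty": 0, "tz": 0, "rx": 0, "ry": 0, "rz": 0}, {"tx": 0, "ty": 0, "tz": 0, "rx": 0, "ry": 0, "rz": 0}, {"tx": 0, "ty": 0, "tz": 0, "rx": 0, "ry": 0, "rz": 0}, {"tx": 0, "ty": 0, "tz": 0, "rx": 0, "ry": 0, "rz": 0}, {"tx": 0, "ty": 0, "tz": 0, "rx": 0, "ry": 0, "rz": 0}]'

```text
time: 8.58
ee_pos: [0.618, 0.0906, 0.1203]
ee_rot: [0.001, 0.787, 0.617, 0.001]
ft_force: [-6.8, -2.8, 17.3]
opening: -0.0002
gripper_force: 8.8
```

The press is steady at about 17 N and the chest stays level, so I'm handing in.

```bash
python3 -c "
from plant import *
print(finish_job())"
```

```text
the job is handed in; nothing more can be done
None
```

I pushed the wedge snug under the short foot, and handed the job in with the fingertips pressing about 17 N on the yellow dot; the corner wasn't dipping, the chest had moved only about 1.5 mm, and the result of the judging wasn't reported.

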